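# Find the binding hold-down arm on the guitar-neck jig

### The job

One of the two hinged hold-down arms on the guitar-neck jig binds part-way down, and you cannot see which. Swing both arms down gently by their yellow grips to feel for it: where an arm binds, press just until you plainly feel it push back, do not force it, and stand that arm up again; bring the arm that swings freely all the way down onto the neck and leave it there. Let go of both and leave the other things on the bench alone.

Things in the scene. Friction and masses are not known exactly. Their poses are not given: they have to be found in the camera images.
- clamp_left (a joint): Angle (rad) of the left hold-down arm: a dark steel bar 178 x 16 x 14 mm that swings in a vertical plane about a level axis (the jig's y axis). 0 = lying level on the guitar neck (its stop), 1.57 = standing straight up, stop at 1.6; starts at 1.25 to 1.5. The hinge has even drag of about 2 to 4 N at the grip, so the arm stays where it is left.
- grip_left (a point): Centre of the left arm's yellow grip: a round level bar of 16 mm diameter and 68 mm length that sticks out sideways (+y of the jig) from the arm's free end, parallel to the hinge axis. This point is 42 mm from the arm's middle line, 170 mm from the hinge axis; the side of the arm is 34 mm away from it. Gripped from above, it can turn between the pads.
- hinge_left (a point): Point on the left arm's hinge axis straight in line with the middle of its grip, 85 mm above the table. Axes are the jig's: z up, -x the way the arm points when lying down (towards the robot). The grip centre is at this point + 170 mm x (cos(angle) along -x, sin(angle) along z). The green hinge housing (95 x 48 mm, 140 mm high) begins 18 mm beside it.
- clamp_right (a joint): Angle (rad) of the right hold-down arm: a dark steel bar 178 x 16 x 14 mm that swings in a vertical plane about a level axis (the jig's y axis). 0 = lying level on the guitar neck (its stop), 1.57 = standing straight up, stop at 1.6; starts at 1.25 to 1.5. The hinge has even drag of about 2 to 4 N at the grip, so the arm stays where it is left.
- grip_right (a point): Centre of the right arm's yellow grip: a round level bar of 16 mm diameter and 68 mm length that sticks out sideways (-y of the jig) from the arm's free end, parallel to the hinge axis. This point is 42 mm from the arm's middle line, 170 mm from the hinge axis; the side of the arm is 34 mm away from it. Gripped from above, it can turn between the pads.
- hinge_right (a point): Point on the right arm's hinge axis straight in line with the middle of its grip, 85 mm above the table. Axes are the jig's: z up, -x the way the arm points when lying down (towards the robot). The grip centre is at this point + 170 mm x (cos(angle) along -x, sin(angle) along z). The green hinge housing (95 x 48 mm, 140 mm high) begins 18 mm beside it.
- jam (a joint): How far (m) the springy glue lump hidden in ONE of the two hinge housings (which one changes) is squashed; 0 until that arm comes down on it, between 0.9 and 0.45 rad. From there the push at the grip rises about 0.8 N per mm of grip travel on top of the drag. 0.0015 (4 N, 5 mm at the grip) is plainly felt; above 0.0075 (20 N, 25 mm) it is forced. Reading too coarse to steer by.
- jig: The jig, fixed to the bench: plank 220 x 400 x 20 mm with a guitar neck (fretboard top 70 mm high, 56 mm wide, along the jig's y axis through the origin) between two rails. Origin on the table under the neck; the hinge axis is 85 mm to +x, the grips come down 85 mm to -x, 85 mm high. The two arms stand 110 mm to +y (left) and -y (right).
- bolt: Loose steel bolt, 44 mm long, 13 mm thick, lying on the jig plank; a bystander, origin at its underside.
- hexkey: Loose dark L-shaped hex key, 90 x 36 x 6 mm, on the bench; a bystander, origin at its underside.
- caul: Loose pale wood block 90 x 35 x 22 mm; a bystander, origin at its underside.
- tin: Loose red round tin, 110 mm diameter, 50 mm high; a bystander, origin at its underside.
- jar: Loose amber glass jar, 56 mm diameter, 75 mm high; a bystander, origin at its underside.
- sanding_block: Loose cork block 100 x 60 x 35 mm; a bystander, origin at its underside.

How it is judged (in metres and radians):
On the way:
1. the binding arm has been lowered until it plainly pushes back (hidden lump squashed by 1.5 mm, about 4 N at the grip) (value of joint jam above 0.0015 m), for 0.1 s.
At the end, for the whole second after the job is handed in: The free arm lies down on the neck (hinge angle below 0.06 rad), the binding arm stands up again (above 1.1 rad), and both are at rest (((value of joint clamp_left below 0.06 rad and value of joint clamp_right above 1.1 rad) or (value of joint clamp_right below 0.06 rad and value of joint clamp_left above 1.1 rad)) and velocity of joint clamp_left between -0.05 and 0.05 rad/s and velocity of joint clamp_right between -0.05 and 0.05 rad/s); the robot touches nothing.
It fails at once if the binding arm is forced: the hidden lump squashed by more than 7.5 mm (about 20 N at the grip) (value of joint jam above 0.0075 m).
It fails at once if an arm is flung or slammed (over 3 rad/s) (velocity of joint any of clamp_left, clamp_right below -3 rad/s or velocity of joint any of clamp_left, clamp_right above 3 rad/s).
It fails at once if a bystander is shifted by more than 30 mm (distance of any of bolt, hexkey, caul, tin, jar, sanding_block from where it was at the start of the episode above 0.03 m).
It also fails if it takes over 72 s, if anything falls off the work surface, if the arm or the gripper's body presses on something with over 40 N, if the wrist force passes 120 N, or if a joint passes its speed limit or range.

### The arm

A 6-joint arm with a two-finger parallel gripper is mounted at the origin on the work surface. World frame = base frame: x ahead of the robot, y to its left, z up, the work surface at z = 0. Lengths are in mm, angles in rad, forces in N, time in s.
With the tool pointing down it reaches from about 350 to 975 mm from the base axis. Payload 7.1 kg.
Tool frame: the origin (TCP) lies at the very end of the fingers, on their centre line; the grasp point (between the pads) lies 19 mm behind it; z points along the fingers, x is the direction in which the jaws open and shut, and the axes are right-handed (so a half turn about z gives the same grasp; the last joint's range is limited). The gripper opens to 88 mm and grips with 3 to 60 N. Pads are 20 mm wide; open, the fingers measure 115 mm over their backs; the gripper's body (75 mm by 178 mm) begins 61 mm behind the grasp point.
Start: joints at [1.097, 0.423, 1.63, -0, 1.089, -0.019], TCP at [274.519, 561.466, 222.675] pointing down, gripper open.
Joint ranges: [-3, 3], [-0.9, 2.11], [0.09, 2.58], [-1.31, 4.45], [0.11, 2.69], [-2.54, 2.54]. Speed limits (rad/s): [2.39, 2.39, 3.01, 3.14, 3.14, 3.14].

### API

Orientations are given as a rotation vector (axis times angle).
In Python, from workcell import ctrl gives the robot as it stands. The module is installed in compiled form; this text tells all that it offers.
- The arm moves only by the tool move_arm, never from a script. Its argument "motion" is a list of rows, each a list of 2 entries, a list of its own where there are three numbers: the shift along the tool's x, y, z normalised to -1 to 1, where 1 is 150 mm, then the turn, a rotation vector about the tool's x, y, z normalised to -1 to 1, where 1 is 60 degrees. In form: [[[x, y, z], [rx, ry, rz]], ...]. A call has exactly 5 rows; each row is the pose to reach, as a shift and turn from the pose commanded when the call began, along the tool's axes at that moment; what a row does not reach only later rows make up. A row lasts 1/8 s, in which the tool goes at most 62.5 mm and 10.7 degrees, less where a joint would pass 70% of its speed; a pose out of reach is approached as far as the arm can. A call with a number of a shift or a turn outside -1 to 1 is refused whole. A call with a gripper value outside its range is refused whole. "gripper" is the opening, from 0 (shut) to 1 (fully open), set as the call begins (left out, the last holds). The fingers move at their own pace and stop on an object; the grip force is fixed at half the most. Time passes only in rows, so rows that repeat a pose let the fingers close, or fill a call up. It gives the time, the measured TCP pose, the force and the opening at its end, in the units of the state.
- ctrl.get_obs(): the state, without advancing time (a new reading comes with each control period).
- ctrl.get_image(name): name is "scene" or "top" or "wrist"; returns a dict with "pixels" (420x560x3 uint8, red, green, blue), "camera_matrix" (3x3 intrinsics, pixels), "D" ([k1, k2, p1, p2, k3] as OpenCV has them; the pictures are not rectified), "R" (3x3) and "t" (3): a world point X has camera coordinates R X + t; the wrist camera has in their place "mount" (4x4, takes a point from camera to tool coordinates, whose origin is the TCP and whose axes are the tool frame's). Camera axes: x right, y down, z forward; pixel columns grow to the right and rows downward; lengths in mm; the calibration is good to about 2 mm. A picture is of the moment at which its call begins: read the wrist's pose just before it. There is no depth.
- ctrl.close_job(): hands the job in, once; it reports no verdict.
Trained networks look in the newest picture that a camera, given by its name, has taken for a name from the list of things; names that differ only in an ending like _2 or _b are one class to them, and where a whole thing is asked for, a point or a joint stands for the part that bears it (a point fixed in the world has none). Each returns a list of dicts, best first, with "p" (0 to 1); they miss things now and then, are a little off and sometimes report something else, mostly with a low value. They report only what shows in the picture. A call takes as long as a camera call.
- ctrl.boxes_of(camera, name): "location" ([x, y, z] in mm, in world coordinates, good to about 4 mm: the middle of the surface that is visible of it).
- ctrl.regions_of(camera, name): "mask" (420x560 bool, what is visible of it).
- ctrl.pinpoint(camera, name): "location" ([x, y, z] in mm, in world coordinates, good to about 4 mm: a listed point, or the origin of a listed thing).
The state is a dict: "t": time; "qpos": joint angles; "qvel": joint speeds; "joint_torque": joint torques, N m; "ee_pos": TCP position; "orientation": TCP orientation; "ft_force": force on the tool from outside, world axes, zero at the start; "moment": the same for the moment, N m; "width": finger opening in mm.
Only numpy, scipy, OpenCV 4.12 (cv2) and the standard library are available. Lean on these libraries where they do the work, as an engineer would, in place of code of your own. Each camera call takes 0.05 s, during which the arm holds its last target.

## Working session

There is one attempt and no reset: what is moved stays moved. The work goes in short steps, Python scripts to look and compute and a tool call to move; the robot and the scene stay as the last step left them, time stands still between calls to the robot, and variables do not carry over. Pictures are saved under pics/ and viewed, and the job is handed in when it is done.

Besides the shell and the picture viewer there is one more tool, called after "Request:" as name(argument=value, ...), one argument or row to a line, values as JSON. move_arm: Moves the arm, as the interface text tells. Its arguments: {"type":"object","properties":{"motion":{"type":"array","items":{"type":"array"}},"gripper":{"type":"number"}},"required":["motion"]}

```bash
mkdir -p pics; python3 - <<'E'
from workcell import ctrl
import cv2
o=ctrl.get_obs(); print(o)
for c in("scene","top"):
    im=ctrl.get_image(c); cv2.imwrite(f"pics/{c}0.png",im["pixels"][:,:,::-1])
    for n in("grip_left","grip_right","hinge_left","hinge_right","jig","bolt","hexkey","caul","tin","jar","sanding_block"):
        try: print(c,n,[(round(d["p"],2),[round(float(v)) for v in d["location"]]) for d in ctrl.pinpoint(c,n)][:3])
        except Exception as e: print(c,n,e)
print(ctrl.get_obs()["t"])
E
```

```text
{'t': 0.0, 'qpos': array([ 1.09694513e+00,  4.23855022e-01,  1.63070840e+00,  2.68180153e-06,
        1.08858954e+00, -1.90004003e-02]), 'qvel': array([-0.00088215,  0.00093269,  0.00304651, -0.00144552,  0.00090939,
       -0.00090725]), 'joint_torque': array([ 1.19560078e-03, -5.44622254e+01, -2.73675799e+01,  6.44411612e-02,
        2.27821106e-02, -1.20348632e-04]), 'ee_pos': array([274.29706504, 560.95945897, 221.88561439]), 'orientation': array([ 2.66443075e+00,  1.66294630e+00, -2.10485921e-03]), 'ft_force': array([-0.21590723,  0.80088697, -0.83486123]), 'moment': array([ 0.01889796,  0.02587289, -0.01658479]), 'width': 87.98199591752548}
scene grip_left [(0.87, [627, 156, 253])]
scene grip_right [(0.56, [570, -139, 246])]
scene hinge_left [(0.94, [652, 155, 85])]
scene hinge_right [(0.71, [615, -144, 84])]
scene jig [(0.63, [548, 13, 1])]
scene bolt [(0.61, [661, -12, 24])]
scene hexkey [(0.73, [715, -388, 2]), (0.53, [366, 188, 0]), (0.53, [466, 411, 0])]
scene caul [(0.82, [325, -184, -2])]
scene tin [(0.96, [664, 397, 2])]
scene jar [(0.83, [715, -390, 2])]
scene sanding_block [(0.78, [471, 409, 2])]
top grip_left [(0.79, [626, 156, 255])]
top grip_right [(0.75, [566, -138, 250])]
top hinge_left [(0.91, [651, 159, 83])]
top hinge_right []
top jig [(0.62, [547, 14, -2])]
top bolt [(0.59, [662, -12, 23])]
top hexkey [(0.68, [364, 190, 0]), (0.3, [625, 158, 251])]
top caul [(0.84, [327, -186, 0])]
top tin [(0.65, [662, 396, 1]), (0.61, [626, 158, 255])]
top jar [(0.72, [652, 159, 86]), (0.61, [715, -386, -1])]
top sanding_block [(0.67, [466, 414, 0])]
1.2
```

View pics/scene0.png

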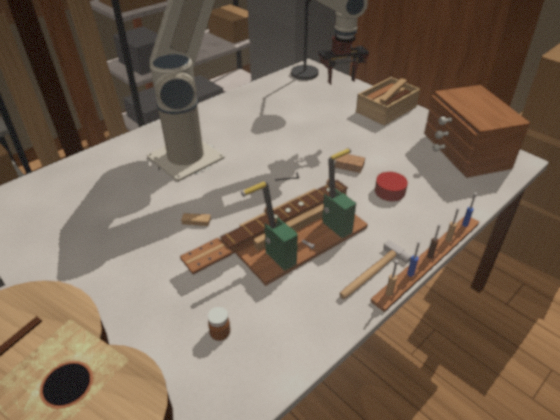

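View pics/top0.png

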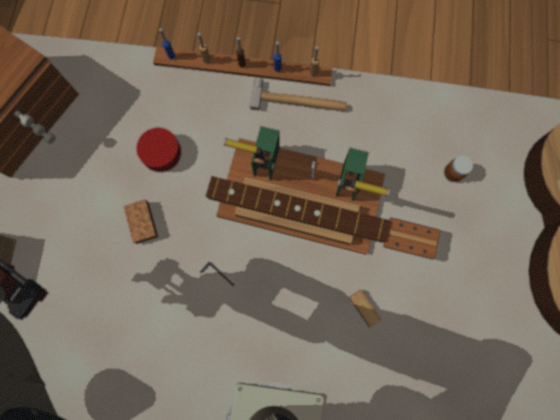

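Camera view: jig yaw is about −0.12 rad and both arms are standing. In the top view the grips sit at about (240,146) for the left and (372,187) for the right. I'll start with the left arm.

```bash
cat > h.py <<'E'
import numpy as np
from scipy.spatial.transform import Rotation as R
from workcell import ctrl
YAW=-0.119
c,s=np.cos(YAW),np.sin(YAW)
RG=np.array([[c,s,0],[s,-c,0],[0,0,-1.]])
def to(p):
    o=ctrl.get_obs(); R0=R.from_rotvec(o["orientation"])
    d=R0.inv().apply(np.array(p)-o["ee_pos"])/150
    r=(R0.inv()*R.from_matrix(RG)).as_rotvec()/np.radians(60)
    print("shift",d.round(3),"turn",r.round(3),"pos",o["ee_pos"].round(1),"F",o["ft_force"].round(1),"w",round(o["width"],1),"t",o["t"])
E
python3 -c "
from h import *
to([626.5,157,310])"
```

```text
shift [-1.392  3.292 -0.582] turn [0.    0.    1.179] pos [274.5 561.5 222.7] F [ 0.4 -0.1 -0.8] w 87.8 t 1.2
```

Request:
move_arm(
  motion=[
    [[-0.08,0.2,-0.2],[0,0,0]],
    [[-0.16,0.4,-0.4],[0,0,0]],
    [[-0.25,0.6,-0.6],[0,0,0]],
    [[-0.35,0.8,-0.6],[0,0,0]],
    [[-0.42,1,-0.6],[0,0,0]],
  ],
)

```text
t: 1.82
ee_pos: [382.2, 438.1, 313.4]
orientation: [-2.665, -1.663, -0.002]
ft_force: [-1.3, -0.1, -1.2]
width: 87.8
```

Request:
move_arm(
  motion=[
    [[-0.08,0.25,0],[0,0,0]],
    [[-0.16,0.5,0],[0,0,0]],
    [[-0.25,0.75,0],[0,0,0]],
    [[-0.35,1,0],[0,0,0]],
    [[-0.42,1,0],[0,0,0]],
  ],
)

```text
t: 2.45
ee_pos: [490.0, 314.9, 312.5]
orientation: [2.667, 1.66, 0.0]
ft_force: [-0.5, -0.6, 0.7]
width: 87.7
```

Request:
move_arm(
  motion=[
    [[-0.1,0.25,0],[0,0,0.16]],
    [[-0.2,0.5,0],[0,0,0.32]],
    [[-0.3,0.75,0],[0,0,0.48]],
    [[-0.4,1,0],[0,0,0.64]],
    [[-0.42,1,0],[0,0,0.8]],
  ],
)

```text
t: 3.08
ee_pos: [596.5, 192.8, 312.5]
orientation: [3.113, 0.424, -0.0]
ft_force: [0.6, 0.1, 0.3]
width: 87.9
```

```bash
python3 -c "
from h import *
to([626.5,157,310])"
```

```text
shift [0.129 0.283 0.017] turn [0.    0.    0.372] pos [596.5 192.8 312.5] F [0.6 0.1 0.3] w 87.9 t 3.075
```

Request:
move_arm(
  motion=[
    [[0.07,0.14,0],[0,0,0.16]],
    [[0.13,0.26,0],[0,0,0.32]],
    [[0.13,0.26,0],[0,0,0.372]],
    [[0.13,0.26,0],[0,0,0.372]],
    [[0.13,0.26,0],[0,0,0.372]],
  ],
)

```text
t: 3.7
ee_pos: [624.7, 162.5, 312.7]
orientation: [-3.137, 0.172, 0.0]
ft_force: [-0.2, -0.4, -0.4]
width: 87.5
```

```bash
python3 - <<'E'
from h import *
import cv2
to([626.5,157,235])
im=ctrl.get_image("wrist"); cv2.imwrite("pics/w1.png",im["pixels"][:,:,::-1])
for c in("wrist","top","scene"):
  ctrl.get_image(c)
  for n in("grip_left","hinge_left"):
    print(c,n,[(round(d["p"],2),[round(float(v)) for v in d["location"]]) for d in ctrl.pinpoint(c,n)][:2])
E
```

```text
shift [0.016 0.035 0.518] turn [-0.     0.     0.009] pos [624.7 162.5 312.7] F [-0.2 -0.4 -0.4] w 87.5 t 3.7
wrist grip_left [(0.96, [632, 159, 255]), (0.52, [472, 409, 2])]
wrist hinge_left [(0.59, [645, 156, 85])]
top grip_left []
top hinge_left []
scene grip_left [(0.84, [626, 155, 254])]
scene hinge_left [(0.91, [652, 156, 84])]
```

View pics/w1.png

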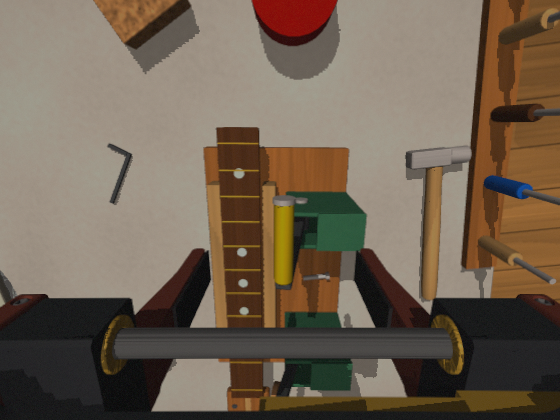

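The yellow grip shows at columns 275–293 and rows 198–287, centred between the fingers and parallel to the pads. Next I'll compute its position from those pixels.

```bash
cat >> h.py <<'E'
import cv2
def wray(im,o,uv,z):
    p=cv2.undistortPoints(np.array([[uv]],float),im["camera_matrix"],np.array(im["D"],float))[0,0]
    M=np.array(im["mount"]); R0=R.from_rotvec(o["orientation"]).as_matrix()
    T=lambda q:R0@(M[:3,:3]@q+M[:3,3])+o["ee_pos"]
    a=T(np.zeros(3)); b=T(np.array([*p,1.]))
    return a+(b-a)*(z-a[2])/(b[2]-a[2])
E
python3 - <<'E'
from h import *
o=ctrl.get_obs(); im=ctrl.get_image("wrist")
for uv in((284,198),(284,242),(284,287)): print(wray(im,o,uv,254).round(1))
E
```

```text
[629.7 189.5 254. ]
[625.7 153.3 254. ]
[621.3 112.5 254. ]
```

Request:
move_arm(
  motion=[
    [[0.015,0.02,0.15],[0,0,0.009]],
    [[0.015,0.02,0.3],[0,0,0.009]],
    [[0.015,0.02,0.42],[0,0,0.009]],
    [[0.015,0.02,0.5],[0,0,0.009]],
    [[0.015,0.02,0.5],[0,0,0.009]],
  ],
  gripper=1,
)

```text
t: 4.88
ee_pos: [626.7, 158.6, 236.8]
orientation: [3.135, -0.189, -0.002]
ft_force: [0.2, 1.0, 0.3]
width: 87.8
```

Request:
move_arm(
  motion=[
    [[0,0,0],[0,0,0]],
    [[0,0,0],[0,0,0]],
    [[0,0,0],[0,0,0]],
    [[0,0,0],[0,0,0]],
    [[0,0,0],[0,0,0]],
  ],
  gripper=0,
)

```text
t: 5.5
ee_pos: [627.1, 158.6, 237.8]
orientation: [-3.136, 0.19, -0.0]
ft_force: [0.1, 0.4, 0.0]
width: 41.3
```

Request:
move_arm(
  motion=[
    [[0,0,0],[0,0,0]],
    [[0,0,0],[0,0,0]],
    [[0,0,0],[0,0,0]],
    [[0,0,0],[0,0,0]],
    [[0,0,0],[0,0,0]],
  ],
)

```text
t: 6.12
ee_pos: [626.8, 158.6, 237.6]
orientation: [3.136, -0.189, -0.001]
ft_force: [-2.9, 0.6, 1.5]
width: 15.5
```

```bash
python3 - <<'E'
from h import *
to([626.5,157,235])
im=ctrl.get_image("wrist"); cv2.imwrite("pics/w2.png",im["pixels"][:,:,::-1])
E
```

```text
shift [-0.     0.011  0.018] turn [ 0.     0.001 -0.002] pos [626.8 158.6 237.6] F [-2.9  0.6  1.5] w 15.5 t 6.125
```

View pics/w2.png

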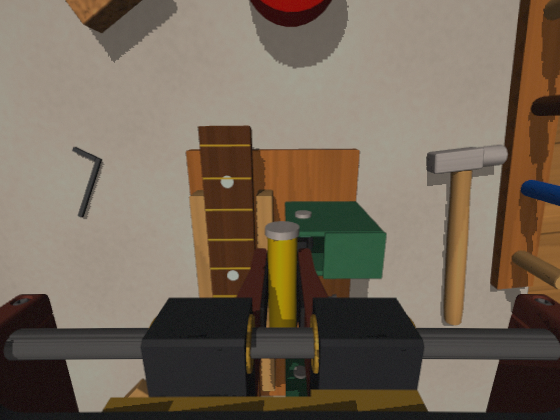

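The grip is held at 15.5 mm opening. Next is a table of arc increments.

```bash
cat >> h.py <<'E'
def arc(seq):
    for a0,a1 in zip(seq[:-1],seq[1:]):
        print(round(a0,3),"->",round(a1,3),[[round(-170*(np.cos(a)-np.cos(a0))/150,3),round(170*(np.sin(a0)-np.sin(a))/150,3)] for a in np.linspace(a0,a1,6)[1:]])
E
python3 -c "
from h import *
arc([1.425,1.2,1.0]+[1.0-0.05*k for k in range(1,13)]+[.2,0])"
```

```text
1.425 -> 1.2 [[np.float64(-0.05), np.float64(0.009)], [np.float64(-0.1), np.float64(0.019)], [np.float64(-0.149), np.float64(0.032)], [np.float64(-0.198), np.float64(0.048)], [np.float64(-0.246), np.float64(0.065)]]
1.2 -> 1.0 [[np.float64(-0.042), np.float64(0.017)], [np.float64(-0.083), np.float64(0.036)], [np.float64(-0.124), np.float64(0.057)], [np.float64(-0.163), np.float64(0.079)], [np.float64(-0.202), np.float64(0.103)]]
1.0 -> 0.95 [[np.float64(-0.01), np.float64(0.006)], [np.float64(-0.019), np.float64(0.012)], [np.float64(-0.028), np.float64(0.019)], [np.float64(-0.038), np.float64(0.025)], [np.float64(-0.047), np.float64(0.032)]]
0.95 -> 0.9 [[np.float64(-0.009), np.float64(0.007)], [np.float64(-0.018), np.float64(0.013)], [np.float64(-0.027), np.float64(0.02)], [np.float64(-0.036), np.float64(0.027)], [np.float64(-0.045), np.float64(0.034)]]
0.9 -> 0.85 [[np.float64(-0.009), np.float64(0.007)], [np.float64(-0.018), np.float64(0.014)], [np.float64(-0.026), np.float64(0.022)], [np.float64(-0.035), np.float64(0.029)], [np.float64(-0.043), np.float64(0.036)]]
0.85 -> 0.8 [[n
[... 1665 characters left out ...]
oat64(0.04)], [np.float64(-0.026), np.float64(0.05)]]
0.45 -> 0.4 [[np.float64(-0.005), np.float64(0.01)], [np.float64(-0.01), np.float64(0.021)], [np.float64(-0.014), np.float64(0.031)], [np.float64(-0.019), np.float64(0.041)], [np.float64(-0.023), np.float64(0.052)]]
0.4 -> 0.2 [[np.float64(-0.017), np.float64(0.042)], [np.float64(-0.032), np.float64(0.085)], [np.float64(-0.045), np.float64(0.128)], [np.float64(-0.057), np.float64(0.172)], [np.float64(-0.067), np.float64(0.216)]]
0.2 -> 0 [[np.float64(-0.008), np.float64(0.045)], [np.float64(-0.014), np.float64(0.089)], [np.float64(-0.019), np.float64(0.135)], [np.float64(-0.022), np.float64(0.18)], [np.float64(-0.023), np.float64(0.225)]]
```

Request:
move_arm(
  motion=[
    [[-0.05,0,0.009],[0,0,0]],
    [[-0.1,0,0.019],[0,0,0]],
    [[-0.149,0,0.032],[0,0,0]],
    [[-0.198,0,0.048],[0,0,0]],
    [[-0.246,0,0.065],[0,0,0]],
  ],
)

```text
t: 6.8
ee_pos: [590.0, 163.2, 227.9]
orientation: [-3.136, 0.189, -0.001]
ft_force: [3.2, -0.7, 3.5]
width: 15.3
```

Request:
move_arm(
  motion=[
    [[-0.042,0,0.017],[0,0,0]],
    [[-0.083,0,0.036],[0,0,0]],
    [[-0.124,0,0.057],[0,0,0]],
    [[-0.163,0,0.079],[0,0,0]],
    [[-0.202,0,0.103],[0,0,0]],
  ],
)

```text
t: 7.42
ee_pos: [560.0, 167.0, 212.2]
orientation: [-3.136, 0.19, 0.0]
ft_force: [3.3, 1.4, 5.1]
width: 15.2
```

Request:
move_arm(
  motion=[
    [[-0.01,0,0.006],[0,0,0]],
    [[-0.019,0,0.012],[0,0,0]],
    [[-0.028,0,0.019],[0,0,0]],
    [[-0.038,0,0.025],[0,0,0]],
    [[-0.047,0,0.032],[0,0,0]],
  ],
)

```text
t: 8.05
ee_pos: [553.4, 167.8, 207.7]
orientation: [-3.136, 0.19, -0.0]
ft_force: [2.9, 3.1, 1.2]
width: 15.3
```

Request:
move_arm(
  motion=[
    [[-0.009,0,0.007],[0,0,0]],
    [[-0.018,0,0.013],[0,0,0]],
    [[-0.027,0,0.02],[0,0,0]],
    [[-0.036,0,0.027],[0,0,0]],
    [[-0.045,0,0.034],[0,0,0]],
  ],
)

```text
t: 8.68
ee_pos: [546.7, 168.5, 202.4]
orientation: [-3.136, 0.19, -0.0]
ft_force: [3.4, 3.8, 2.9]
width: 15.0
```

Request:
move_arm(
  motion=[
    [[-0.009,0,0.007],[0,0,0]],
    [[-0.018,0,0.014],[0,0,0]],
    [[-0.026,0,0.022],[0,0,0]],
    [[-0.035,0,0.029],[0,0,0]],
    [[-0.043,0,0.036],[0,0,0]],
  ],
)

```text
t: 9.3
ee_pos: [540.4, 169.2, 197.1]
orientation: [-3.136, 0.19, -0.001]
ft_force: [3.5, 5.1, 1.6]
width: 15.0
```

Request:
move_arm(
  motion=[
    [[-0.008,-0.003,0.008],[0,0,0]],
    [[-0.017,-0.006,0.015],[0,0,0]],
    [[-0.025,-0.01,0.023],[0,0,0]],
    [[-0.033,-0.01,0.031],[0,0,0]],
    [[-0.042,-0.01,0.038],[0,0,0]],
  ],
)

```text
t: 9.93
ee_pos: [533.7, 170.3, 191.1]
orientation: [3.134, -0.189, -0.002]
ft_force: [2.2, -6.0, 2.3]
width: 15.3
```

Request:
move_arm(
  motion=[
    [[-0.008,0,0.008],[0,0,0]],
    [[-0.016,0,0.016],[0,0,0]],
    [[-0.024,0,0.024],[0,0,0]],
    [[-0.032,0,0.032],[0,0,0]],
    [[-0.04,0,0.04],[0,0,0]],
  ],
)

```text
t: 10.55
ee_pos: [527.5, 171.2, 185.2]
orientation: [3.134, -0.19, -0.002]
ft_force: [1.0, -5.1, 3.5]
width: 15.0
```

Request:
move_arm(
  motion=[
    [[-0.008,0.002,0.008],[0,0,0]],
    [[-0.015,0.004,0.017],[0,0,0]],
    [[-0.023,0.004,0.025],[0,0,0]],
    [[-0.03,0.004,0.034],[0,0,0]],
    [[-0.038,0.004,0.042],[0,0,0]],
  ],
)

```text
t: 11.18
ee_pos: [522.2, 172.1, 179.0]
orientation: [3.135, -0.189, -0.001]
ft_force: [1.3, -4.5, 4.0]
width: 14.9
```

Request:
move_arm(
  motion=[
    [[-0.007,0,0.009],[0,0,0]],
    [[-0.014,0,0.017],[0,0,0]],
    [[-0.022,0,0.026],[0,0,0]],
    [[-0.029,0,0.035],[0,0,0]],
    [[-0.035,0,0.044],[0,0,0]],
  ],
)

```text
t: 11.8
ee_pos: [517.6, 172.7, 172.9]
orientation: [3.136, -0.189, 0.001]
ft_force: [0.9, -5.5, 7.2]
width: 15.3
```

Request:
move_arm(
  motion=[
    [[-0.007,0,0.009],[0,0,0]],
    [[-0.014,0,0.018],[0,0,0]],
    [[-0.017,0,0.023],[0,0,0]],
    [[-0.017,0,0.023],[0,0,0]],
    [[-0.017,0,0.023],[0,0,0]],
  ],
)

```text
t: 12.42
ee_pos: [515.5, 173.0, 169.9]
orientation: [3.136, -0.189, 0.002]
ft_force: [1.3, -6.2, 8.5]
width: 15.1
```

Request:
move_arm(
  motion=[
    [[-0.007,0,0.009],[0,0,0]],
    [[-0.014,0,0.018],[0,0,0]],
    [[-0.017,0,0.023],[0,0,0]],
    [[-0.017,0,0.023],[0,0,0]],
    [[-0.017,0,0.023],[0,0,0]],
  ],
)

```text
t: 13.05
ee_pos: [513.4, 173.3, 166.8]
orientation: [-3.136, 0.189, -0.004]
ft_force: [1.5, -7.9, 10.6]
width: 15.1
```

Request:
move_arm(
  motion=[
    [[-0.007,0.005,0.009],[0,0,0]],
    [[-0.014,0.005,0.018],[0,0,0]],
    [[-0.016,0.005,0.024],[0,0,0]],
    [[-0.016,0.005,0.024],[0,0,0]],
    [[-0.016,0.005,0.024],[0,0,0]],
  ],
)

```text
t: 13.68
ee_pos: [511.5, 173.4, 163.7]
orientation: [-3.135, 0.189, -0.006]
ft_force: [2.1, -4.1, 13.9]
width: 15.5
```

```bash
python3 - <<'E'
from h import *
for c in("wrist","top","scene"):
  im=ctrl.get_image(c);cv2.imwrite(f"pics/{c}3.png",im["pixels"][:,:,::-1])
  for n in("grip_left","hinge_left"):
    print(c,n,[(round(d["p"],2),[round(float(v)) for v in d["location"]]) for d in ctrl.pinpoint(c,n)][:2])
o=ctrl.get_obs();print(o["ft_force"],o["ee_pos"],o["moment"])
E
```

```text
wrist grip_left [(0.77, [514, 172, 182])]
wrist hinge_left [(0.65, [646, 156, 85])]
top grip_left []
top hinge_left [(0.93, [651, 158, 89])]
scene grip_left [(0.58, [514, 171, 180])]
scene hinge_left [(0.61, [649, 152, 84]), (0.17, [511, 171, 181])]
[ 1.97491996 -5.3821797  12.41432053] [511.5009279  173.44446876 163.7125205 ] [-0.94505311 -0.21206571  0.16987435]
```

The resistance climbed steadily from about 3.5 N to about 12 N between 0.68 and 0.58 rad, around 0.7 N/mm. That matches the lump, so the left arm is the binding one. I'll stand it up again.

```bash
python3 -c "
from h import *
np.set_printoptions(legacy='1.25')
arc([.575,.85,1.15,1.42])"
```

```text
0.575 -> 0.85 [[0.035, -0.051], [0.073, -0.101], [0.114, -0.148], [0.157, -0.193], [0.203, -0.235]]
0.85 -> 1.15 [[0.052, -0.043], [0.107, -0.083], [0.165, -0.12], [0.224, -0.153], [0.285, -0.183]]
1.15 -> 1.42 [[0.057, -0.023], [0.114, -0.044], [0.173, -0.061], [0.232, -0.075], [0.293, -0.086]]
```

Request:
move_arm(
  motion=[
    [[0.035,0,-0.051],[0,0,0]],
    [[0.073,0,-0.101],[0,0,0]],
    [[0.114,0,-0.148],[0,0,0]],
    [[0.157,0,-0.193],[0,0,0]],
    [[0.203,0,-0.235],[0,0,0]],
  ],
)

```text
t: 14.75
ee_pos: [539.5, 169.7, 197.2]
orientation: [-3.135, 0.19, 0.004]
ft_force: [-1.1, 4.1, -6.0]
width: 15.4
```

Request:
move_arm(
  motion=[
    [[0.052,0,-0.043],[0,0,0]],
    [[0.107,0,-0.083],[0,0,0]],
    [[0.165,0,-0.12],[0,0,0]],
    [[0.224,0,-0.153],[0,0,0]],
    [[0.285,0,-0.183],[0,0,0]],
  ],
)

```text
t: 15.38
ee_pos: [581.6, 164.8, 226.1]
orientation: [-3.135, 0.19, 0.004]
ft_force: [-6.4, 4.7, 3.7]
width: 15.3
```

Request:
move_arm(
  motion=[
    [[0.057,0,-0.023],[0,0,0]],
    [[0.114,0,-0.044],[0,0,0]],
    [[0.173,0,-0.061],[0,0,0]],
    [[0.232,0,-0.075],[0,0,0]],
    [[0.293,0,-0.086],[0,0,0]],
  ],
)

```text
t: 16.0
ee_pos: [625.7, 159.0, 239.6]
orientation: [-3.136, 0.189, 0.002]
ft_force: [-5.5, 1.5, 5.0]
width: 15.6
```

Request:
move_arm(
  motion=[
    [[0,0,0],[0,0,0]],
    [[0,0,0],[0,0,0]],
    [[0,0,0],[0,0,0]],
    [[0,0,0],[0,0,0]],
    [[0,0,0],[0,0,0]],
  ],
  gripper=1,
)

```text
t: 16.62
ee_pos: [626.0, 158.9, 237.6]
orientation: [3.136, -0.189, -0.0]
ft_force: [-0.1, 0.3, -0.5]
width: 61.7
```

Request:
move_arm(
  motion=[
    [[0,0,0],[0,0,0]],
    [[0,0,0],[0,0,0]],
    [[0,0,-0.1],[0,0,0]],
    [[0,0,-0.3],[0,0,0]],
    [[0,0,-0.5],[0,0,0]],
  ],
)

```text
t: 17.25
ee_pos: [626.2, 158.9, 314.5]
orientation: [-3.136, 0.19, -0.001]
ft_force: [0.6, -0.7, 0.8]
width: 87.4
```

```bash
python3 - <<'E'
from h import *
to([567,-140,312])
for c in("top","scene"):
  im=ctrl.get_image(c);cv2.imwrite(f"pics/{c}4.png",im["pixels"][:,:,::-1])
  for n in("grip_left","grip_right","hinge_right"):
    print(c,n,[(round(d["p"],2),[round(float(v)) for v in d["location"]]) for d in ctrl.pinpoint(c,n)][:2])
E
```

```text
shift [-0.152  2.026  0.016] turn [-0.    -0.001 -0.002] pos [626.2 158.9 314.5] F [ 0.6 -0.7  0.8] w 87.4 t 17.25
top grip_left []
top grip_right [(0.57, [569, -142, 252])]
top hinge_right [(0.66, [615, -142, 84]), (0.37, [465, 413, -1])]
scene grip_left [(0.72, [629, 156, 253])]
scene grip_right []
scene hinge_right [(0.88, [613, -143, 82])]
```

The left arm is standing again, with its grip at (629,156,253). Moving over to the right grip.

Request:
move_arm(
  motion=[
    [[-0.02,0.25,0],[0,0,0]],
    [[-0.04,0.5,0],[0,0,0]],
    [[-0.06,0.75,0],[0,0,0]],
    [[-0.08,1,0],[0,0,0]],
    [[-0.08,1,0],[0,0,0]],
  ],
)

```text
t: 18.27
ee_pos: [595.4, 9.5, 311.9]
orientation: [3.135, -0.194, -0.003]
ft_force: [1.4, 0.8, 0.4]
width: 87.8
```

Request:
move_arm(
  motion=[
    [[-0.02,0.25,0],[0,0,0]],
    [[-0.04,0.5,0],[0,0,0]],
    [[-0.06,0.75,0],[0,0,0]],
    [[-0.07,1,0],[0,0,0]],
    [[-0.07,1,0],[0,0,0]],
  ],
)

```text
t: 18.9
ee_pos: [567.5, -137.2, 312.1]
orientation: [-3.135, 0.193, 0.001]
ft_force: [-0.2, 0.2, 0.4]
width: 87.5
```

```bash
python3 - <<'E'
from h import *
to([568,-141,233])
im=ctrl.get_image("wrist");cv2.imwrite(f"pics/w5.png",im["pixels"][:,:,::-1])
for n in("grip_right","hinge_right"):
    print(n,[(round(d["p"],2),[round(float(v)) for v in d["location"]]) for d in ctrl.pinpoint("wrist",n)][:2])
m=ctrl.regions_of("wrist","grip_right")
o=ctrl.get_obs()
y=(im["pixels"][...,0]>150)&(im["pixels"][...,1]>120)&(im["pixels"][...,2]<60)
y[290:]=0
ys,xs=np.nonzero(y);print(len(xs),np.median(xs),ys.min(),ys.max())
print(wray(im,o,(np.median(xs),ys.mean()),248))
E
```

```text
shift [0.007 0.025 0.527] turn [-0.     0.001 -0.004] pos [ 567.5 -137.2  312.1] F [-0.2  0.2  0.4] w 87.5 t 18.9
grip_right [(0.55, [571, -138, 244])]
hinge_right [(0.89, [612, -145, 87])]
984 283.0 4 263
[ 570.18363153 -121.01515225  248.        ]
```

View pics/w5.png

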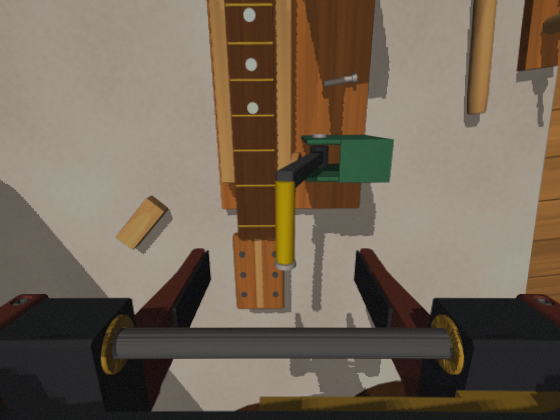

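The right grip shows at columns 277–294 and rows 180–265, with the inner end at the top.

```bash
python3 - <<'E'
from h import *
o=ctrl.get_obs(); im=ctrl.get_image("wrist")
for uv in((286,180),(285,222),(285,265)): print(wray(im,o,uv,248).round(1))
E
```

```text
[575.6 -94.7 248. ]
[ 570.9 -128.6  248. ]
[ 566.5 -166.8  248. ]
```

Request:
move_arm(
  motion=[
    [[0.01,0,0.15],[0,0,0]],
    [[0.015,0,0.3],[0,0,0]],
    [[0.015,0,0.43],[0,0,0]],
    [[0.015,0,0.53],[0,0,0]],
    [[0.015,0,0.53],[0,0,0]],
  ],
)

```text
t: 19.77
ee_pos: [569.4, -135.7, 232.1]
orientation: [-3.135, 0.188, 0.003]
ft_force: [0.4, -0.1, -0.3]
width: 88.2
```

Request:
move_arm(
  motion=[
    [[0,0,0],[0,0,0]],
    [[0,0,0],[0,0,0]],
    [[0,0,0],[0,0,0]],
    [[0,0,0],[0,0,0]],
    [[0,0,0],[0,0,0]],
  ],
  gripper=0,
)

```text
t: 20.4
ee_pos: [569.9, -136.5, 233.3]
orientation: [3.136, -0.19, 0.0]
ft_force: [-0.4, 0.3, -0.1]
width: 41.5
```

Request:
move_arm(
  motion=[
    [[0,0,0],[0,0,0]],
    [[0,0,0],[0,0,0]],
    [[0,0,0],[0,0,0]],
    [[0,0,0],[0,0,0]],
    [[0,0,0],[0,0,0]],
  ],
)

```text
t: 21.02
ee_pos: [569.8, -136.5, 233.2]
orientation: [3.136, -0.19, -0.0]
ft_force: [-0.6, -0.0, -0.4]
width: 15.3
```

```bash
python3 -c "
from h import *
np.set_printoptions(legacy='1.25')
to([570,-137,232])
a=np.arccos((613.5-ctrl.get_obs()['ee_pos'][0])/.993/170);print(a)
arc([1.3,.95]);arc([1.25,.95]);arc([.95,.85,.75,.65,.55,.45,.35,.15,0])"
```

```text
shift [0.001 0.003 0.008] turn [ 0.     0.    -0.002] pos [ 569.8 -136.5  233.2] F [-0.6 -0.  -0.4] w 15.3 t 21.025
1.3092436849620852
1.3 -> 0.95 [[-0.076, 0.024], [-0.149, 0.053], [-0.221, 0.087], [-0.29, 0.126], [-0.356, 0.17]]
1.25 -> 0.95 [[-0.064, 0.023], [-0.126, 0.051], [-0.187, 0.081], [-0.245, 0.116], [-0.302, 0.154]]
0.95 -> 0.85 [[-0.018, 0.013], [-0.036, 0.027], [-0.054, 0.041], [-0.072, 0.056], [-0.089, 0.07]]
0.85 -> 0.75 [[-0.017, 0.015], [-0.033, 0.031], [-0.05, 0.046], [-0.066, 0.062], [-0.081, 0.079]]
0.75 -> 0.65 [[-0.015, 0.017], [-0.03, 0.034], [-0.045, 0.051], [-0.059, 0.069], [-0.073, 0.087]]
0.65 -> 0.55 [[-0.014, 0.018], [-0.027, 0.037], [-0.04, 0.055], [-0.052, 0.074], [-0.064, 0.093]]
0.55 -> 0.45 [[-0.012, 0.019], [-0.023, 0.039], [-0.034, 0.059], [-0.044, 0.079], [-0.054, 0.099]]
0.45 -> 0.35 [[-0.01, 0.021], [-0.019, 0.041], [-0.028, 0.062], [-0.036, 0.083], [-0.044, 0.104]]
0.35 -> 0.15 [[-0.015, 0.043], [-0.028, 0.086], [-0.039, 0.13], [-0.048, 0.175], [-0.056, 0.219]]
0.15 -> 0 [[-0.005, 0.034], [-0.008, 0.068], [-0.011, 0.101], [-0.012, 0.135], [-0.013, 0.169]]
```

Request:
move_arm(
  motion=[
    [[-0.076,0,0.024],[0,0,0]],
    [[-0.149,0,0.053],[0,0,0]],
    [[-0.221,0,0.087],[0,0,0]],
    [[-0.29,0,0.126],[0,0,0]],
    [[-0.356,0,0.17],[0,0,0]],
  ],
)

```text
t: 21.65
ee_pos: [516.2, -130.0, 207.3]
orientation: [3.136, -0.19, 0.001]
ft_force: [6.4, 0.8, -1.9]
width: 15.2
```

Request:
move_arm(
  motion=[
    [[-0.018,0,0.013],[0,0,0]],
    [[-0.036,0,0.027],[0,0,0]],
    [[-0.054,0,0.041],[0,0,0]],
    [[-0.072,0,0.056],[0,0,0]],
    [[-0.089,0,0.07],[0,0,0]],
  ],
)

```text
t: 22.28
ee_pos: [503.6, -128.4, 197.1]
orientation: [3.136, -0.189, 0.0]
ft_force: [5.1, 0.8, 1.0]
width: 15.4
```

Request:
move_arm(
  motion=[
    [[-0.017,0,0.015],[0,0,0]],
    [[-0.033,0,0.031],[0,0,0]],
    [[-0.05,0,0.046],[0,0,0]],
    [[-0.066,0,0.062],[0,0,0]],
    [[-0.081,0,0.079],[0,0,0]],
  ],
)

```text
t: 22.9
ee_pos: [491.3, -126.9, 185.2]
orientation: [3.136, -0.19, -0.0]
ft_force: [4.2, -0.3, 1.4]
width: 15.3
```

Request:
move_arm(
  motion=[
    [[-0.015,0,0.017],[0,0,0]],
    [[-0.03,0,0.034],[0,0,0]],
    [[-0.045,0,0.051],[0,0,0]],
    [[-0.059,0,0.069],[0,0,0]],
    [[-0.073,0,0.087],[0,0,0]],
  ],
)

```text
t: 23.52
ee_pos: [480.8, -125.7, 172.2]
orientation: [3.136, -0.19, 0.001]
ft_force: [4.8, -0.1, 1.6]
width: 15.1
```

Request:
move_arm(
  motion=[
    [[-0.014,0,0.018],[0,0,0]],
    [[-0.027,0,0.037],[0,0,0]],
    [[-0.04,0,0.055],[0,0,0]],
    [[-0.052,0,0.074],[0,0,0]],
    [[-0.064,0,0.093],[0,0,0]],
  ],
)

```text
t: 24.15
ee_pos: [471.5, -124.6, 158.3]
orientation: [3.136, -0.19, 0.001]
ft_force: [4.6, 0.7, -0.4]
width: 15.1
```

Request:
move_arm(
  motion=[
    [[-0.012,0,0.019],[0,0,0]],
    [[-0.023,0,0.039],[0,0,0]],
    [[-0.034,0,0.059],[0,0,0]],
    [[-0.044,0,0.079],[0,0,0]],
    [[-0.054,0,0.099],[0,0,0]],
  ],
)

```text
t: 24.78
ee_pos: [463.6, -123.6, 143.6]
orientation: [3.136, -0.19, 0.002]
ft_force: [6.3, 0.3, 0.1]
width: 15.3
```

Request:
move_arm(
  motion=[
    [[-0.008,0,0.021],[0,0,0]],
    [[-0.015,0,0.041],[0,0,0]],
    [[-0.022,0,0.062],[0,0,0]],
    [[-0.028,0,0.083],[0,0,0]],
    [[-0.034,0,0.104],[0,0,0]],
  ],
)

```text
t: 25.4
ee_pos: [457.0, -122.8, 127.4]
orientation: [-3.136, 0.189, 0.003]
ft_force: [-0.3, -1.5, 4.1]
width: 15.1
```

Request:
move_arm(
  motion=[
    [[-0.015,0,0.043],[0,0,0]],
    [[-0.028,0,0.086],[0,0,0]],
    [[-0.039,0,0.13],[0,0,0]],
    [[-0.048,0,0.175],[0,0,0]],
    [[-0.056,0,0.219],[0,0,0]],
  ],
)

```text
t: 26.02
ee_pos: [448.5, -121.8, 94.2]
orientation: [-3.136, 0.189, 0.004]
ft_force: [-4.9, -2.2, 4.4]
width: 15.5
```

Request:
move_arm(
  motion=[
    [[-0.005,0,0.025],[0,0,0]],
    [[-0.008,0,0.05],[0,0,0]],
    [[-0.009,0,0.075],[0,0,0]],
    [[-0.01,0,0.1],[0,0,0]],
    [[-0.01,0,0.125],[0,0,0]],
  ],
)

```text
t: 26.65
ee_pos: [446.3, -121.5, 75.5]
orientation: [-3.135, 0.189, 0.006]
ft_force: [-6.5, -3.7, 3.4]
width: 15.2
```

Request:
move_arm(
  motion=[
    [[-0.01,0,0.01],[0,0,0]],
    [[-0.015,0,0.02],[0,0,0]],
    [[-0.015,0,0.03],[0,0,0]],
    [[-0.015,0,0.035],[0,0,0]],
    [[-0.015,0,0.035],[0,0,0]],
  ],
)

```text
t: 27.28
ee_pos: [446.1, -121.5, 71.0]
orientation: [3.136, -0.19, 0.0]
ft_force: [-2.7, -2.8, -0.4]
width: 15.1
```

Request:
move_arm(
  motion=[
    [[0,0,0.007],[0,0,0]],
    [[0,0,0.014],[0,0,0]],
    [[0,0,0.02],[0,0,0]],
    [[0,0,0.02],[0,0,0]],
    [[0,0,0.02],[0,0,0]],
  ],
)

```text
t: 27.9
ee_pos: [446.0, -121.5, 67.9]
orientation: [3.136, -0.189, 0.0]
ft_force: [-0.4, -3.5, -0.5]
width: 15.1
```

Request:
move_arm(
  motion=[
    [[0,0,0.007],[0,0,0]],
    [[0,0,0.014],[0,0,0]],
    [[0,0,0.02],[0,0,0]],
    [[0,0,0.02],[0,0,0]],
    [[0,0,0.02],[0,0,0]],
  ],
)

```text
t: 28.52
ee_pos: [446.0, -121.5, 65.0]
orientation: [3.136, -0.19, 0.0]
ft_force: [-1.2, -2.4, 1.0]
width: 15.2
```

```bash
python3 - <<'E'
from h import *
for c in("top","scene","wrist"):
  im=ctrl.get_image(c);cv2.imwrite(f"pics/{c}6.png",im["pixels"][:,:,::-1])
  for n in("grip_right",):
    print(c,n,[(round(d["p"],2),[round(float(v)) for v in d["location"]]) for d in ctrl.pinpoint(c,n)][:2])
o=ctrl.get_obs();print(o["ft_force"],o["ee_pos"])
E
```

```text
top grip_right []
scene grip_right [(0.63, [450, -126, 84]), (0.25, [650, 154, 86])]
wrist grip_right [(0.74, [448, -122, 85])]
[ 0.1188152  -3.5677918  -0.04599556] [ 445.97531212 -121.43872627   64.96357757]
```

View pics/wrist6.png

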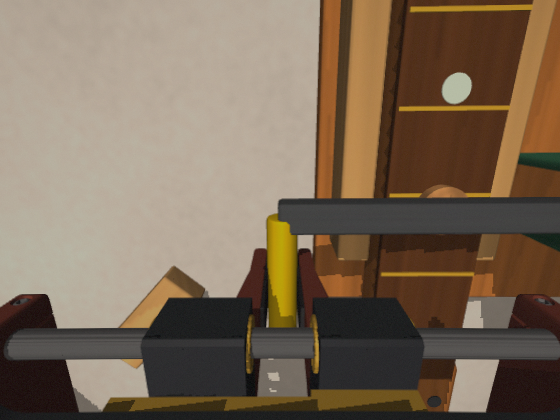

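Request:
move_arm(
  motion=[
    [[0,0,0.007],[0,0,0]],
    [[0,0,0.014],[0,0,0]],
    [[0,0,0.02],[0,0,0]],
    [[0,0,0.027],[0,0,0]],
    [[0,0,0.027],[0,0,0]],
  ],
)

```text
t: 29.45
ee_pos: [446.1, -121.5, 62.9]
orientation: [3.136, -0.19, 0.001]
ft_force: [-8.2, -0.8, 31.6]
width: 14.7
```

The arm is at its stop: the upward force jumped to 32 N and the tool stopped following. I'll ease off, open part-way and lift.

Request:
move_arm(
  motion=[
    [[0,0,-0.01],[0,0,0]],
    [[0,0,-0.01],[0,0,0]],
    [[0,0,-0.01],[0,0,0]],
    [[0,0,-0.01],[0,0,0]],
    [[0,0,-0.01],[0,0,0]],
  ],
  gripper=0.5,
)

```text
t: 30.08
ee_pos: [445.9, -121.4, 62.3]
orientation: [-3.136, 0.189, 0.001]
ft_force: [-0.2, -0.1, -0.1]
width: 43.9
```

Request:
move_arm(
  motion=[
    [[0,0,0],[0,0,0]],
    [[0,0,-0.1],[0,0,0]],
    [[0,0,-0.3],[0,0,0]],
    [[0,0,-0.6],[0,0,0]],
    [[0,0,-1],[0,0,0]],
  ],
)

```text
t: 30.7
ee_pos: [445.0, -121.2, 214.1]
orientation: [-3.135, 0.19, 0.003]
ft_force: [0.9, -0.3, 0.8]
width: 44.3
```

```bash
python3 - <<'E'
from h import *
for c in("top","scene","wrist"):
  im=ctrl.get_image(c);cv2.imwrite(f"pics/{c}7.png",im["pixels"][:,:,::-1])
  for n in("grip_right","grip_left","bolt","hexkey","caul","tin","jar","sanding_block"):
    print(c,n,[(round(d["p"],2),[round(float(v)) for v in d["location"]]) for d in ctrl.pinpoint(c,n)][:2])
o=ctrl.get_obs();print(o["ft_force"],o["ee_pos"])
E
```

```text
top grip_right []
top grip_left []
top bolt [(0.54, [666, -8, 20])]
top hexkey [(0.49, [370, 187, 2])]
top caul []
top tin [(0.89, [659, 398, -1]), (0.17, [466, 412, -2])]
top jar [(0.85, [712, -387, -2])]
top sanding_block [(0.63, [466, 414, 0])]
scene grip_right [(0.67, [449, -123, 80])]
scene grip_left [(0.9, [630, 158, 251])]
scene bolt [(0.54, [665, -12, 21])]
scene hexkey [(0.58, [367, 189, 3])]
scene caul [(0.81, [326, -186, -4])]
scene tin [(0.67, [670, 398, 1])]
scene jar [(0.78, [715, -391, 1]), (0.25, [665, 398, -2])]
scene sanding_block [(0.74, [464, 408, 3])]
wrist grip_right [(0.88, [446, -125, 83]), (0.65, [329, -185, -1])]
wrist grip_left []
wrist bolt [(0.92, [664, -12, 17])]
wrist hexkey []
wrist caul [(0.69, [328, -186, -1])]
wrist tin [(0.18, [330, -185, -1])]
wrist jar [(0.69, [717, -386, -4])]
wrist sanding_block []
[-0.16498984 -0.17308884 -0.25382876] [ 446.00787844 -121.46121179  212.53947693]
```

View pics/scene7.png

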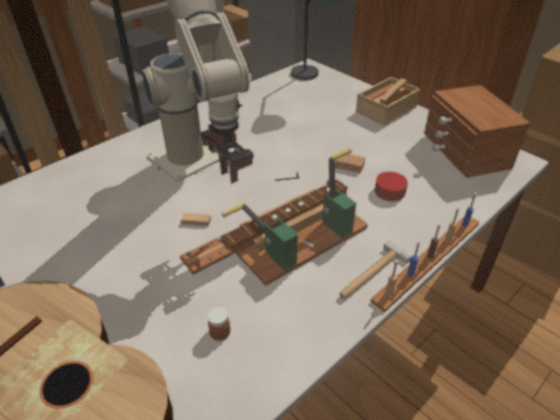

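View pics/wrist7.png

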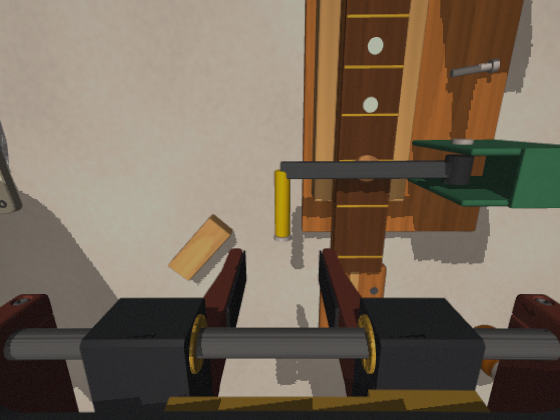

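The right arm lies on the neck: in the wrist view its bar runs level at row 170 from the hinge to the grip at (283,205). The left arm stands, with its grip at (341,155) in the scene view. The robot is clear of everything, so I'll hand in.

```bash
python3 -c "
from workcell import ctrl
print(ctrl.get_obs()['qvel'].round(3)); print(ctrl.close_job())"
```

```text
[ 0.001  0.001 -0.    -0.001 -0.     0.001]
the job is handed in; nothing more can be done
None
```

The left arm is the one that binds. I stood it back up and released it; the right arm swings freely and now lies on the neck. I handed the job in after about 31 s of robot time, with no verdict reported.

- **Left arm:** drag was about 3–4 N down to roughly 0.7 rad. From there the resistance rose steadily, at about 0.7 N per mm, to about 12 N near 0.58 rad. I stopped there, about 8 N above drag, which works out to 3–5 mm of squash (1.5 mm needed, 7.5 mm limit). That squash is worked out from force and travel, because the jam reading was not available to me. The final check put its grip at (630, 158, 251), about 1.43 rad.
- **Right arm:** there was only drag, about 3–6 N, through the whole range where the lump could be. The force jumped to 32 N at the stop, and I let go there. The networks then put the grip at 80–83 mm high, against 85 mm expected, which is within their error.
- **Other things on the bench:** all six bystanders were found within about 6 mm of their starting places, which is roughly the detector noise.
- **Missed detections:** at the final check the top camera did not report either grip or the caul, and the other two cameras covered those.

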